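# Sort the laundry odds and ends

## Task

Tidy the things left on the laundromat's folding table into the trays by kind: both clothes pegs flat on the floor of the yellow tray, both dosing caps standing open side up on the floor of the blue tray, and the little stain-remover bottle standing in the pink tray. Keep the bottle upright all the while, and leave the mug and the soap carton where they are.

Things in the scene. Friction and masses are not known exactly. Their poses are not given: they have to be found in the camera images.
- wooden_peg: Pale wooden spring clothes peg lying flat on its side: 80 mm long (along its x), 18 mm wide at the straight jaw sides that a gripper takes (along its y; a thin tail pad 23 mm over all at the -x end is only for looks), 14 mm high, about 25 g. Origin: middle of its underside; z up. It stays the same way up when carried level.
- red_peg: Red plastic spring clothes peg lying flat on its side: 80 mm long (along its x), 18 mm wide at the straight jaw sides that a gripper takes (along its y; a thin tail pad 23 mm over all at the -x end is only for looks), 14 mm high, about 25 g. Origin: middle of its underside; z up. It stays the same way up when carried level.
- orange_cap: Orange plastic detergent dosing cap, a small round cup standing with its open side up: 42 mm across, 45 mm high, wall 3 mm, about 30 g. Origin: centre of its underside; z up. Round, so its yaw does not matter.
- green_cap: Green plastic detergent dosing cap, a small round cup standing with its open side up: 42 mm across, 45 mm high, wall 3 mm, about 30 g. Origin: centre of its underside; z up. Round, so its yaw does not matter.
- stain_bottle: Little white plastic stain-remover bottle with a narrower blue screw cap, standing: body 38 mm across and straight-sided from the foot up to about 38 mm, then sloping in to the 19 mm wide cap, 68 mm high in all, about 80 g. Origin: centre of its underside; z up. Round, so its yaw does not matter.
- pink_tray: Pink square open tray for small things, fixed to the table; 124 x 124 mm outside, 24 mm high, walls and floor 4 mm thick, so 116 x 116 mm inside. Origin: centre of its underside; x and y run parallel to its sides, z up.
- blue_tray: Blue square open tray for small things, fixed to the table; 124 x 124 mm outside, 24 mm high, walls and floor 4 mm thick, so 116 x 116 mm inside. Origin: centre of its underside; x and y run parallel to its sides, z up.
- yellow_tray: Yellow square open tray for small things, fixed to the table; 124 x 124 mm outside, 24 mm high, walls and floor 4 mm thick, so 116 x 116 mm inside. Origin: centre of its underside; x and y run parallel to its sides, z up.
- mug: White mug, loose, not to be moved: 72 mm across, 68 mm high, its handle on the +y side reaching 70 mm or so from its middle. Origin: centre of its underside.
- soap_carton: Brown cardboard soap carton with a green band, loose, not to be moved: 85 x 60 mm, 40 mm high. Origin: centre of its underside.

How it is judged:
By the outcome, as a careful person would: the job done as asked, in the order asked, and still so for the second after the job is handed in, with the robot touching nothing.
It also fails if it takes over 141 s, if anything falls off the work surface, if the arm or the gripper's body presses on something with over 40 N, if the wrist force passes 120 N, or if a joint passes its speed limit or range.

## Robot

A 6-joint arm with a two-finger parallel gripper is mounted at the origin on the work surface. World frame = base frame: x ahead of the robot, y to its left, z up, the work surface at z = 0. Lengths are in m, angles in rad, forces in N, time in s.
With the tool pointing down it reaches from about 0.325 to 0.75 m from the base axis. Payload 7.6 kg.
Tool frame: the origin (TCP) lies on the centre line of the jaws, within the pads' length; the fingertips stand ctrl.nose_length ahead of it and the grasp point (between the pads) lies 8 mm behind it (ctrl.nose_length is the distance from the TCP to the fingertips, in m); z points along the fingers, y is the line along which they close (so a half turn about z gives the same grasp; the last joint's range is limited). The gripper opens to 85 mm and grips with 20 to 120 N. Pads are 22 mm wide; open, the fingers measure 114 mm over their backs; the gripper's body (76 mm by 85 mm) begins 54 mm behind the grasp point. The pads swing forward as they close: fully open they stand 13 mm farther back than shut.
Start: joints at [-1.302, 0.052, 1.401, -0, 1.689, -0.07], TCP at [0.175, -0.495, 0.242] pointing down, gripper open.
Joint ranges: [-2.9, 2.9], [-0.91, 2.17], [0.12, 2.37], [-1.06, 4.2], [0.26, 2.73], [-2.93, 2.93]. Speed limits (rad/s): [2.57, 2.57, 3.01, 3.14, 3.14, 3.14].

## Interface

Orientations are given as a unit quaternion [w, x, y, z].
In Python, from workcell import ctrl gives the robot as it stands. Calls block until the motion is done:
- ctrl.move_ptp(position, orientation): joint-space move of the TCP to a pose.
- ctrl.line_to(position, vel=0.15, rotation=None, stop_force=None): straight line of the TCP; rotation=None keeps the orientation; vel is the mean speed in m/s. With stop_force (N) it stops when the force on the tool has changed by that much, and returns True; else False.
- ctrl.move_j(angles): joint-space move.
- ctrl.open() and ctrl.gripper_close(f_grip=None): open the fingers fully, or close them until they stop; f_grip is the grip in N (None keeps the last).
- ctrl.pause(seconds).
- ctrl.solve_ik(position, orientation): joint angles nearest the present ones, or None.
- ctrl.observe(): the state.
- ctrl.read_camera(name): name is "scene" or "top" or "wrist"; returns the picture (384x512x3 uint8, red, green, blue); there is no depth.
- ctrl.camera_info(name): a dict with "fx", "fy", "cx", "cy" (pixels), "eye" and "orientation" of the camera in the world; the wrist camera has in their place "T_tool_cam" (4x4, takes a point from camera to tool coordinates, whose origin is the TCP and whose axes are the flange's). Camera axes: x right, y up, looking along -z (the intrinsics and any distortion apply to the point x, -y, -z); pixel columns grow to the right and rows downward; lengths in m; the calibration is good to about 2 mm. A picture is of the moment at which its call begins: read the wrist's pose just before it. camera_info takes no time and is no camera call.
A pose or a line that the arm cannot do raises ctrl.PlanningError and nothing moves.
- ctrl.hand_in(): hands the job in; it is judged then, once.
The state is a dict: "t": time; "joint_positions": joint angles; "joint_velocities": joint speeds; "effort": joint torques, N m; "position": TCP position; "orientation": TCP orientation; "ft_force": force on the tool from outside, world axes, zero at the start; "wrist_torque": the same for the moment, N m; "gripper_width": finger opening in m; "finger_force": force on a finger pad.
Only numpy, scipy, OpenCV 4.12 (cv2) and the standard library are available. Lean on these libraries where they do the work, as an engineer would, in place of code of your own. Each camera call takes 0.05 s, during which the arm holds its last target. There are 200 camera calls.

## Working session

There is one attempt and no reset: what is moved stays moved. The work goes in short steps, each a Python script; the robot and the scene stay as the last script left them, time stands still between calls to the robot, and variables do not carry over. Pictures are saved under pics/ and viewed, at most 14 in all, crops included, and the job is handed in when it is done.

```bash
ls; mkdir -p pics; python3 - <<'E'
from workcell import ctrl
import cv2
for n in("top","scene"):
    im=ctrl.read_camera(n); cv2.imwrite(f"pics/{n}0.png",im[...,::-1]); print(n,ctrl.camera_info(n))
print(ctrl.camera_info("wrist"),ctrl.nose_length,ctrl.observe())
E
```

```text
pics
top {'fx': 353.673277681618, 'fy': 353.673277681618, 'cx': 255.88619120773686, 'cy': 193.03611008553193, 'eye': array([ 0.37502246, -0.01374336,  0.85111454]), 'orientation': array([-0.69474422, -0.07134177,  0.06704624,  0.71256271])}
scene {'fx': 390.89938600470026, 'fy': 390.89938600470026, 'cx': 250.12729044305308, 'cy': 182.9358218338543, 'eye': array([0.85469759, 0.37519598, 0.70503733]), 'orientation': array([0.31772558, 0.10788998, 0.29198824, 0.89562999])}
{'fx': 307.5909849159155, 'fy': 307.5909849159155, 'cx': 260.0234221513788, 'cy': 190.70744230547467, 'T_tool_cam': array([[-2.47561000e-04,  9.66285478e-01,  2.57472936e-01,
         6.50357598e-02],
       [ 9.99999948e-01,  2.92943835e-04, -1.37903377e-04,
         7.98112286e-04],
       [-2.08679140e-04,  2.57472889e-01, -9.66285500e-01,
        -1.32010612e-01],
       [ 0.00000000e+00,  0.00000000e+00,  0.00000000e+00,
         1.00000000e+00]])} 0.011 {'t': 0.1, 'joint_positions': array([-1.30230275e+00,  5.27880829e-02,  1.40162606e+00,  1.26522948e-05,
        1.68860358e+00, -7.03041649e-02]), 'joint_velocities': array([-0.00069271, -0.00118863, -0.00358988,  0.00010889,  0.00140485,
        0.00100084]), 'effort': array([ 6.05272835e-04, -3.82583106e+01, -3.60984457e+01, -9.37996560e-05,
        4.82670410e-03, -1.03003779e-05]), 'position': array([ 0.17444073, -0.49490261,  0.24154771]), 'orientation': array([-7.09658491e-04,  9.85685914e-01,  1.68590543e-01, -6.42406932e-05]), 'ft_force': array([0.67435744, 0.79051338, 0.60217422]), 'wrist_torque': array([0.00195496, 0.00249774, 0.01430397]), 'finger_force': 0.0, 'gripper_width': 0.08588414605346933}
```

View pics/top0.png

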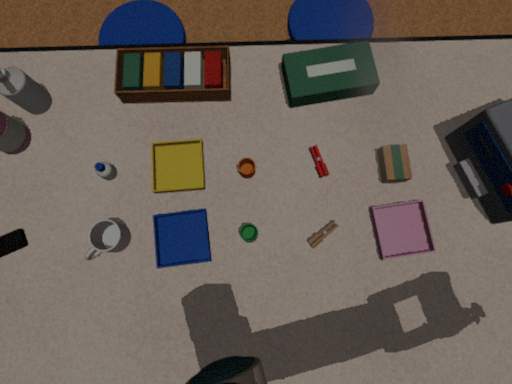

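View pics/scene0.png

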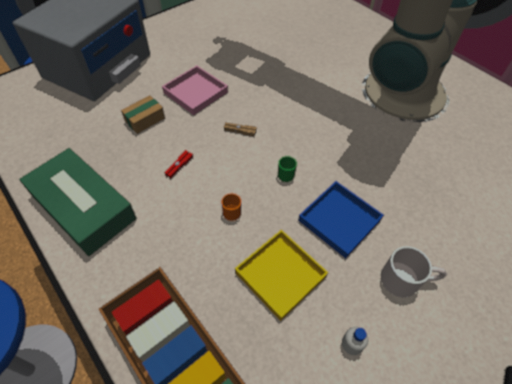

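The top picture (up = +x, left = +y) shows:
- Trays: yellow (178,166), blue (182,238), pink (401,229).
- Caps: orange (247,168), green (249,233).
- Pegs: red (319,161), wooden (322,234).
- Bottle (104,170), mug (105,236), carton (396,163).

The scene view agrees. Next I'll measure both views by colour.

```bash
cat > h.py <<'E'
from workcell import ctrl
import numpy as np, cv2
from scipy.spatial.transform import Rotation as R
def campose(n,s=None):
    c=ctrl.camera_info(n)
    if n!="wrist": q=c["orientation"]; return c,R.from_quat(q,scalar_first=True).as_matrix(),np.array(c["eye"])
    s=s or ctrl.observe(); T=c["T_tool_cam"]; W=R.from_quat(s["orientation"],scalar_first=True).as_matrix()
    return c,W@T[:3,:3],W@T[:3,3]+s["position"]
def back(cp,px,z):
    c,M,e=cp; px=np.atleast_2d(px).astype(float)
    d=np.c_[(px[:,0]-c["cx"])/c["fx"],-(px[:,1]-c["cy"])/c["fy"],-np.ones(len(px))]@M.T
    return (e+d*((z-e[2])/d[:,2])[:,None])[:,:2]
def proj(cp,P):
    c,M,e=cp; p=(np.atleast_2d(P)-e)@M
    return np.c_[c["cx"]+c["fx"]*p[:,0]/-p[:,2],c["cy"]+c["fy"]*p[:,1]/p[:,2]]
def blob(im,lo,hi,roi):
    h=cv2.cvtColor(im,cv2.COLOR_RGB2HSV); m=cv2.inRange(h,np.array(lo),np.array(hi))
    x0,y0,x1,y1=roi; k=np.zeros_like(m); k[y0:y1,x0:x1]=m[y0:y1,x0:x1]
    cs,_=cv2.findContours(k,cv2.RETR_EXTERNAL,cv2.CHAIN_APPROX_NONE)
    return max(cs,key=cv2.contourArea)[:,0,:]
def rect(cp,c,z):
    "centre, sides, yaw of long side"
    p=back(cp,c,z).astype(np.float32); (cx,cy),(w,h),_=r=cv2.minAreaRect(p*1000)
    b=cv2.boxPoints(r); e=b[1]-b[0]; f=b[2]-b[1]
    if np.hypot(*f)>np.hypot(*e): e,f=f,e
    return np.round([cx,cy,np.hypot(*e),np.hypot(*f),np.degrees(np.arctan2(e[1],e[0]))%180],1)
def down(yaw): # tool down, closing axis y at world angle yaw
    z=[0,0,-1]; y=[np.cos(yaw),np.sin(yaw),0]; x=np.cross(y,z)
    return R.from_matrix(np.c_[x,y,z]).as_quat(scalar_first=True)
E
python3 - <<'E'
from h import *
S={ 'yellow':((22,120,90),(34,255,255),(140,130,215,200),(220,225,335,325),.024),
'blue':((108,150,50),(125,255,255),(145,200,220,275),(290,175,390,260),.024),
'pink':((140,40,60),(179,140,255),(360,190,440,265),(155,60,235,120),.024),
'orange':((3,150,50),(18,255,255),(230,150,262,185),(215,185,250,225),.045),
'green':((60,120,30),(85,255,255),(235,218,262,248),(272,150,302,190),.045),
'red':((0,150,60),(10,255,255),(300,140,335,182),(160,145,200,182),.014),
'wood':((8,60,70),(25,170,255),(300,215,345,250),(218,118,262,140),.014),
'botcap':((105,150,50),(125,255,255),(92,158,118,185),(345,320,375,345),.062),
'carton':((5,80,40),(85,255,255),(375,140,415,185),(118,92,168,135),.04)}
for i,n in enumerate(("top","scene")):
    im=cv2.imread(f"pics/{n}0.png")[...,::-1].copy(); cp=campose(n)
    for k,v in S.items():
        try:
            c=blob(im,v[0],v[1],v[2+i]); print(n,k,len(c),rect(cp,c,v[4]),back(cp,c.mean(0),v[4]).round(3))
        except Exception as e: print(n,k,e)
    if i==0:
        print('mug',back(cp,[[105,236],[92,256]],.068).round(3))
        cv2.imwrite("pics/crop.png",cv2.resize(im[130:275,80:440,::-1],None,fx=2.2,fy=2.2,interpolation=cv2.INTER_CUBIC))
E
```

```text
top yellow 196 [615.  179.  124.  123.9   3.2] [[0.614 0.179]]
top blue 204 [438.8 165.3 123.7 121.8  95.8] [[0.437 0.165]]
top pink 209 [ 445.9 -350.2  128.5  125.4   96.9] [[ 0.443 -0.351]]
top orange 53 [597.3  11.   46.4  37.8 178.7] [[0.597 0.01 ]]
top green 47 [444.9   8.   38.7  36.6  25.2] [[0.445 0.008]]
top red 71 [ 618.1 -166.    77.9   22.6   18. ] [[ 0.616 -0.167]]
top wood 68 [ 440.5 -166.2   81.1   24.5  127.6] [[ 0.44  -0.165]]
top botcap 19 [605.2 352.3  16.5  14.4  88.5] [[0.605 0.352]]
top carton 100 [ 599.6 -320.6   89.9   31.1    2.2] [[ 0.597 -0.322]]
mug [[0.442 0.325]
 [0.399 0.351]]
scene yellow 190 [617.9 183.6 125.2 124.8   3.2] [[0.621 0.186]]
scene blue 174 [446.2 172.4 129.9 122.3   6. ] [[0.448 0.175]]
scene pink 141 [ 452.9 -338.7  142.1  138.    97. ] [[ 0.455 -0.336]]
scene orange 67 [611.2  23.8  59.7  36.5  51.7] [[0.611 0.024]]
scene green 60 [458.7  23.8  61.2  34.9  48.3] [[0.459 0.022]]
scene red 66 [ 622.6 -158.6   79.3   23.    17.6] [[ 0.623 -0.159]]
scene wood 80 [ 443.6 -160.8   79.4   26.8  128.4] [[ 0.443 -0.161]]
scene botcap 30 [605.2 353.7  16.5  15.4 140.9] [[0.605 0.353]]
scene carton 127 [ 610.9 -324.1   92.7   92.3    1.1] [[ 0.614 -0.326]]
```

View pics/crop.png

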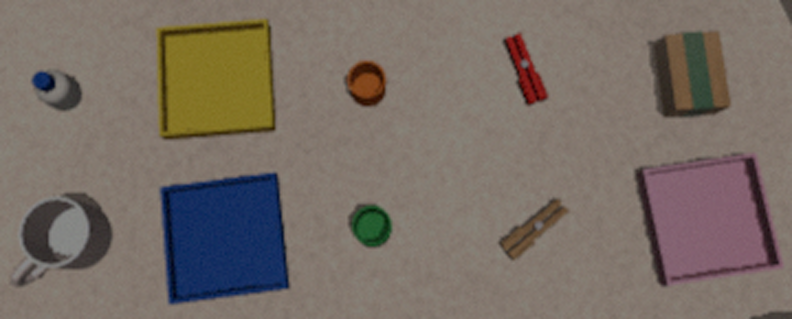

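The crop shows both pegs lying flat, both caps upright and all trays empty. The two fixed views differ by a few mm, so I'll refine with the wrist camera and touch the table with shut fingers to fix the fingertip height.

```bash
cat >> h.py <<'E'
def best(pos,yaw):
    q=ctrl.observe()["joint_positions"]; o=[]
    for k in (-1,0,1,2):
        Q=down(yaw+k*np.pi); a=ctrl.solve_ik(pos,Q)
        if a is not None: o.append((np.abs(np.array(a)-q).max(),k,Q))
    return min(o,key=lambda t:t[0])[2]
E
python3 - <<'E'
from h import *
C={ 'yellow':((22,120,60),(34,255,255),.024,.615,.179),'blue':((108,150,40),(125,255,255),.024,.439,.166),
'pink':((140,40,50),(179,140,255),.024,.446,-.349),'orange':((3,150,50),(18,255,255),.045,.598,.011),
'green':((60,120,30),(85,255,255),.045,.445,.009),'red':((0,150,60),(10,255,255),.014,.618,-.165),
'wood':((8,60,60),(25,170,255),.014,.441,-.165),'botcap':((105,150,50),(125,255,255),.062,.605,.352)}
def look(x,y,z,names,tag,yaw=np.pi/2):
    p=[x,y,z]; ctrl.move_ptp(p,best(p,yaw)); ctrl.pause(.3)
    cp=campose("wrist"); im=ctrl.read_camera("wrist"); cv2.imwrite(f"pics/{tag}.png",im[...,::-1])
    for n in names:
        lo,hi,zz,X,Y=C[n]; u,v=proj(cp,[X,Y,zz])[0]; r=int((.09 if zz==.024 else .055)*307/(cp[2][2]))
        try:
            c=blob(im,lo,hi,(max(0,int(u-r)),max(0,int(v-r)),int(u+r),int(v+r)))
            b=cv2.boundingRect(c); print(n,(int(u),int(v)),b,rect(cp,c,zz))
        except Exception as e: print(n,(u,v),e)
    print(ctrl.observe()["t"])
look(.45,-.26,.2,['pink','wood','red'],'w1')
look(.52,-.08,.2,['wood','red','green','orange'],'w2')
ctrl.gripper_close(20)
print(ctrl.line_to([.52,-.08,.04],vel=.2), ctrl.line_to([.52,-.08,.0],vel=.03,stop_force=4))
print(ctrl.observe()["position"],ctrl.observe()["gripper_width"])
ctrl.line_to([.52,-.08,.15],vel=.25); ctrl.open()
look(.52,.12,.2,['green','orange','yellow','blue'],'w3')
look(.55,.26,.2,['botcap','yellow','blue'],'w4')
E
```

```text
pink (345, 178) (282, 109, 129, 132) [ 446.4 -351.8  125.7  125.5    7.1]
wood (169, 181) (137, 152, 69, 58) [ 442.3 -167.4   81.9   23.3  128.8]
red (154, -7) (151, 0, 22, 41) [ 595.5 -169.    35.5   10.6   17.4]
1.8167
wood (334, 241) (302, 213, 68, 56) [ 443.  -164.9   79.5   28.2  127.3]
red (345, 73) (328, 27, 39, 88) [ 619.6 -165.1   77.9   23.5   17.6]
green (171, 251) (169, 259, 13, 9) [431.4   6.   12.3   9.2  85.5]
orange (155, 94) (133, 65, 55, 48) [602.1   6.8  47.8  39.7  86.4]
2.9583
False True
[ 0.51983225 -0.07995039  0.01104929] 0.00018852520600886347
green (367, 251) (341, 220, 46, 41) [460.   16.1  43.4  38.5  26.5]
orange (380, 93) (347, 65, 57, 47) [602.6  16.   49.6  38.7  89.9]
yellow (195, 76) (118, 0, 145, 145) [616.  180.2 123.7 123.4   3.3]
blue (216, 247) (165, 185, 106, 117) [441.2 168.4 126.1 121.9   5.8]
8.275
botcap (150, 121) (141, 113, 23, 20) [604.3 351.1  19.1  15.9  89.9]
yellow (341, 109) (274, 35, 135, 139) [615.7 180.6 124.7 123.7  93.2]
blue (342, 272) (283, 211, 114, 113) [441.9 168.  131.  121.    6.3]
9.25
```

Shut fingertips touch the table at TCP z = 0.011, so the nose length holds. The wrist measurements agree to about 2 mm for trays and pegs. I'll lay the pegs along the yellow tray's diagonal so the opening fingers clear its walls.

```bash
cat >> h.py <<'E'
def pick(x,y,yaw,z,f,hov=.16):
    p=[x,y,hov]; ctrl.move_ptp(p,best(p,yaw)); ctrl.line_to([x,y,z],vel=.15); ctrl.gripper_close(f); ctrl.pause(.2)
    ctrl.line_to([x,y,hov],vel=.15); s=ctrl.observe(); print("held",round(s["gripper_width"],4),s["finger_force"],s["t"])
def place(x,y,yaw,z,hov=.16):
    p=[x,y,hov]; ctrl.move_ptp(p,best(p,yaw)); ctrl.line_to([x,y,z+.02],vel=.15)
    st=ctrl.line_to([x,y,z],vel=.04,stop_force=6); s=ctrl.observe(); print("down",st,s["position"].round(4)); ctrl.pause(.3)
    ctrl.open(); ctrl.pause(.2); ctrl.line_to([x,y,hov],vel=.2)
E
python3 - <<'E'
from h import *
r=np.radians; c=np.array([.616,.180]); v=np.array([np.cos(r(48.2)),np.sin(r(48.2))])
pick(.4425,-.166,r(128+90),.016,40)
place(*(c+.014*v),r(48.2),.0205)
cv2.imwrite("pics/p1.png",ctrl.read_camera("wrist")[...,::-1])
pick(.619,-.165,r(17.6+90),.018,40)
place(*(c-.014*v),r(48.2),.0305)
cp=campose("wrist"); im=ctrl.read_camera("wrist"); cv2.imwrite("pics/p2.png",np.hstack([cv2.imread("pics/p1.png")[::1],im[...,::-1]])[:, :][::1][:, ::1])
q=cv2.imread("pics/p2.png"); cv2.imwrite("pics/p2.png",cv2.resize(q,(800,300)))
# hover the caps
for n,x,y,lo,hi in (("orange",.600,.011,(3,150,50),(18,255,255)),("green",.447,.010,(60,120,30),(85,255,255))):
    p=[x,y,.16]; ctrl.move_ptp(p,best(p,np.pi/2)); ctrl.pause(.3); cp=campose("wrist"); im=ctrl.read_camera("wrist")
    u,w=proj(cp,[x,y,.045])[0].astype(int); print(n,rect(cp,blob(im,lo,hi,(u-60,w-60,u+60,w+60)),.04),ctrl.observe()["t"])
E
```

```text
held 0.0166 39.74477291107178 13.9083
down True [0.6249 0.1904 0.0203]
held 0.0163 39.578561782836914 23.375
down False [0.6067 0.1696 0.0304]
orange [603.6  12.   44.4  40.7  26.9] 29.6167
green [446.8   9.2  44.5  39.6  24.8] 30.625
```

View pics/p2.png

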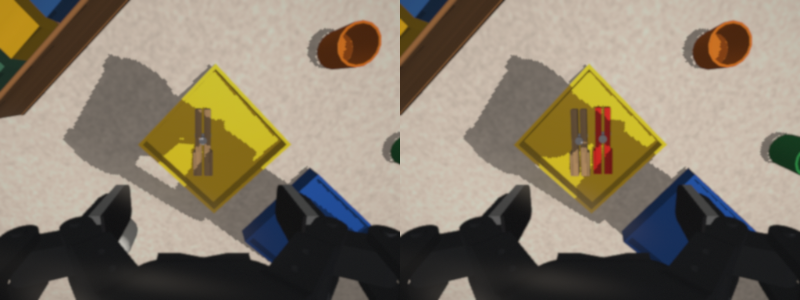

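Both pegs lie flat side by side in the yellow tray: wooden at (580,140) and red at (602,140) in the right half of the picture. Caps next.

```bash
python3 - <<'E'
from h import *
r=np.radians; c=np.array([.441,.167]); u=np.array([np.cos(r(6)),np.sin(r(6))])
pick(.602,.011,r(90),.033,25)
place(*(c+.028*u),r(96),.0372)
pick(.447,.0095,r(90),.033,25)
place(*(c-.028*u),r(96),.0372)
im=ctrl.read_camera("wrist"); cv2.imwrite("pics/c.png",im[...,::-1])
p=[.604,.352,.2]; ctrl.move_ptp(p,best(p,np.pi/2)); ctrl.pause(.3); cp=campose("wrist"); im=ctrl.read_camera("wrist")
a,b=proj(cp,[.605,.352,.062])[0].astype(int); print(rect(cp,blob(im,(105,150,50),(125,255,255),(a-30,b-30,a+30,b+30)),.065),ctrl.observe()["t"])
E
```

```text
held 0.0416 25.33953247591853 33.975
down True [0.4685 0.1701 0.0375]
held 0.0415 25.299579352140427 41.3
down True [0.4128 0.1639 0.0375]
[604.2 351.7  18.4  16.1 180. ] 46.5333
```

View pics/c.png

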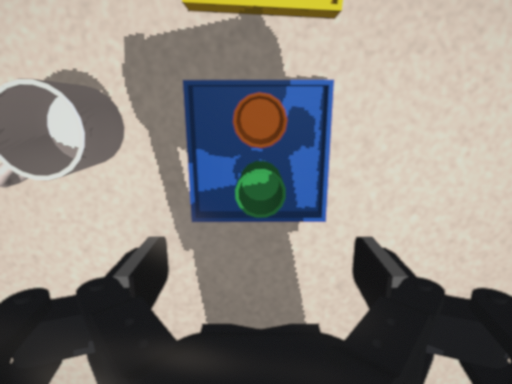

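Both caps stand open side up on the blue tray's floor: orange (260,120), green (260,190). For the bottle I'll carry in straight lines at fixed orientation, so it stays level.

```bash
python3 - <<'E'
from h import *
r=np.radians; x,y=.6045,.352; X,Y=.446,-.351
for yaw in (r(52),r(142)):
    try:
        pick_ok=True; p=[x,y,.16]; ctrl.move_ptp(p,best(p,yaw)); ctrl.line_to([X,Y,.16],vel=.3); ctrl.line_to([x,y,.16],vel=.3); break
    except ctrl.PlanningError as e: print(yaw,e)
else: raise SystemExit("no line")
ctrl.line_to([x,y,.023],vel=.12); ctrl.gripper_close(30); ctrl.pause(.2)
ctrl.line_to([x,y,.16],vel=.12); s=ctrl.observe(); print(s["gripper_width"],s["t"])
ctrl.line_to([X,Y,.16],vel=.15); ctrl.line_to([X,Y,.05],vel=.1)
print(ctrl.line_to([X,Y,.0268],vel=.03,stop_force=5),ctrl.observe()["position"]); ctrl.pause(.3)
ctrl.open(); ctrl.pause(.2); ctrl.line_to([X,Y,.2],vel=.12); ctrl.pause(.2)
cv2.imwrite("pics/b.png",ctrl.read_camera("wrist")[...,::-1])
p=[.175,-.495,.242]; ctrl.move_ptp(p,best(p,np.pi/2)); ctrl.pause(.5)
a=[ctrl.read_camera(n) for n in("top","scene")]
cv2.imwrite("pics/end.png",cv2.resize(np.vstack([np.hstack([a[0],a[1]])])[...,::-1],(800,300))); cv2.imwrite("pics/top_end.png",a[0][...,::-1])
print(ctrl.observe()["t"])
E
```

```text
0.0369087450540427 55.6
True [ 0.44568188 -0.35073793  0.02741755]
67.1833
```

View pics/b.png

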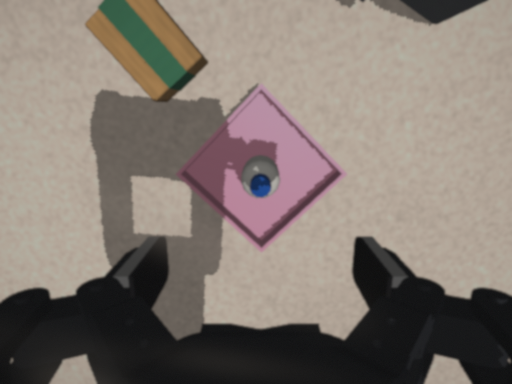

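View pics/end.png

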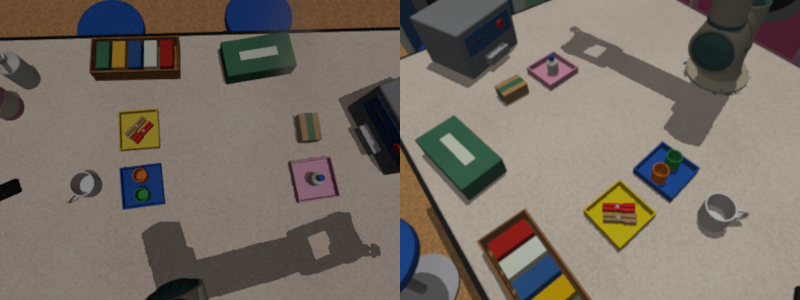

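The bottle stands upright mid-tray at (261,180) in the wrist view. The overviews show both pegs flat, both caps upright, and the mug and carton where they were. Handing in.

```bash
python3 -c "
from workcell import ctrl
print(ctrl.hand_in())"
```

```text
the job is handed in; nothing more can be done
None
```

I handed the job in at about 67 s of the 141 s allowed: both pegs lie flat in the yellow tray, both caps stand open side up in the blue tray, the bottle stands upright in the pink tray, and the mug and carton were left alone.

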